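# Put the finished case away in the spring-lidded stock box

### The job

Put the little red case away in the stock box: with one fingertip press down the brass bar beside the lane and keep it down, so that the spring-closed steel flap stands wide open, and with the other fingertip push the case along the lane, under the flap, until it is fully home against the back stop. Then let go so that the flap springs fully shut over it. Do not pick up or tip the case, and leave everything else on the bench where it is.

Things in the scene. Friction and masses are not known exactly. Their poses are not given: they have to be found in the camera images.
- stockbox: Fixed wooden stock box. Origin on the bench under the mouth; x = push direction along the lane, y left, z up (mm here and below in this frame). Level base board x -150..100, y -65..72, top z 6, is the lane floor. Left of the hinge wall only the press bar is above the board. The case starts on the open run x < 0.
- mouth (a point): Middle of the lane floor at the mouth (x 0, y -3, z 6). The lane runs between the hinge wall (y 21..31, top z 28) and the low right rail (y -27..-33, top z 14), both x -135..100, and ends at the back stop, face at x 92, top z 28.
- flap (a joint): Flap angle, rad: 0 shut, 1.55 the stop. A spring shuts it. Hinge along x at y 31, z 32. Its steel plate (x 0..95) reaches 46 mm right of the hinge, level when shut, upright when open (top z 79). Under its front edge a skirt (x 0..3, 11..33 mm right of the hinge, hanging 15 mm down when shut) bars the mouth. The brass press bar on the left is one piece with it.
- press_bar (a point): Point on the brass press bar at x -100, 26 mm out from the hinge. Flat strip x -125..95, 34 mm wide, 3 thick, left of the hinge; flap shut, it slants 40 deg up to the left (outer edge z 54). Pressed down (2 to 6 N) it opens the flap: level at 0.7 rad. A fingertip covering 17..35 mm left of the hinge, lowered to z 19, opens it to about 1.3 rad and can slide along it.
- case_center (a point): Centre of the red case to be put away: closed, glossy red box with a brass line round it, 50 (its x, along the lane) x 30 x 20 mm high, about 0.09 kg, loose, standing on the lane floor in front of the mouth. The point is 10 mm above the lane floor.
- home (a point): Where the case's centre is when it touches the back stop: in the stock box's frame x = 67, y = -3, 16 mm above the bench (the case may be a few mm to either side).
- dark_case: Bystander: a like case of dark wood, 50 x 30 x 20 mm, on the bench to the right of the stock box. Origin under its centre.
- weight: Bystander: brass knobbed weight, 36 mm across, 38 mm high, on the left of the stock box. Origin under its centre.
- collar: Bystander: copper collar, 40 mm across, 16 mm high, on the right of the stock box. Origin under its centre.
- hammer: Bystander: small hammer lying on the right of the bench.
- driver: Bystander: screwdriver lying on the right of the bench.
- jar: Bystander: amber glass jar, 60 mm across, 80 mm high, on the left of the bench.
- cup: Bystander: blue cup, 72 mm across, 75 mm high, on the left of the bench.
Not all that is in view belongs to the job. What is shaped like the part that bears case_center but blue or green is not meant.

How it is judged:
On the way, in this order (a step that is already met when the one before it is completed fails the run):
1. the flap is held wide open by the fingers while the case is still outside (value of joint flap above 0.8 rad and contact force between the fingers and flap above 0.3 N and x of case_center in the frame of stockbox below -0.02 m), for 0.1 s.
2. the case is home under the flap, the fingers still holding the flap open (value of joint flap above 0.8 rad and contact force between the fingers and flap above 0.3 N and x of case_center in the frame of stockbox between 0.059 and 0.072 m), for 0.1 s.
At the end, for the whole second after the job is handed in: The red case stands flat in the lane against the back stop (within 8 mm, turned less than 0.25 rad), at rest, and the flap is shut over it (under 0.06 rad) (x of case_center in the frame of stockbox between 0.059 and 0.072 m and y of case_center in the frame of stockbox between -0.018 and 0.012 m and z of case_center in the frame of stockbox below 0.02 m and angle between the x axis of case_center and the x axis of stockbox, either way round below 0.25 rad and angle between case_center's own z axis and vertical below 0.1 rad and value of joint flap below 0.06 rad and linear speed of case below 0.01 m/s); the robot touches nothing.
It fails at once if the case is lifted more than 8 mm off the lane floor (z of case_center in the frame of stockbox above 0.024 m).
It fails at once if the case is tipped (angle between case_center's own z axis and vertical above 0.35 rad).
It fails at once if another thing on the bench is moved more than 15 mm (distance of any of dark_case, weight, collar, hammer, driver, jar, cup from where it was at the start of the episode above 0.015 m).
It also fails if it takes over 42 s, if anything falls off the work surface, if the arm or the gripper's body presses on something with over 40 N, if the wrist force passes 120 N, or if a joint passes its speed limit or range.

### The arm

A 7-joint arm with a two-finger parallel gripper is mounted at the origin on the work surface. World frame = base frame: x ahead of the robot, y to its left, z up, the work surface at z = 0. Lengths are in m, angles in rad, forces in N, time in s.
With the tool pointing down it reaches from about 0.4 to 0.875 m from the base axis. Payload 6.5 kg.
Tool frame: the origin (TCP) lies between the finger pads; the fingertips stand 25 mm ahead of it and the grasp point (between the pads) lies 6 mm ahead of it (tip_extent is the distance from the TCP to the fingertips, in m); z points along the fingers, y is the line along which they close (so a half turn about z gives the same grasp; the last joint's range is limited). The gripper opens to 85 mm and grips with 20 to 120 N. Pads are 22 mm wide; open, the fingers measure 114 mm over their backs; the gripper's body (76 mm by 85 mm) begins 54 mm behind the grasp point. The pads swing forward as they close: fully open they stand 13 mm farther back than shut.
Start: joints at [-1.355, 0.536, -0.004, 1.538, 0.003, 1.067, -0.071], TCP at [0.181, 0.624, 0.256] pointing down, gripper open.
Joint ranges: [-2.7, 2.7], [-0.37, 2.16], [-1.27, 1.26], [0.24, 2.4], [-1.31, 4.45], [0.19, 1.91], [-2.76, 2.76]. Speed limits (rad/s): [2.39, 2.39, 3.14, 3.14, 3.14, 3.14, 3.14].

### API

Orientations are given as [roll, pitch, yaw] about the fixed x, y, z axes, in that order (R = Rz(yaw) Ry(pitch) Rx(roll)).
In Python, from cell import sense, snapshot, sign_off, tip_extent gives the robot as it stands. The module is installed in compiled form; this text tells all that it offers.
- The arm moves only by the tool move_arm, never from a script. Its argument "moves" is a list of rows, each an object with "delta_pos": the shift along the tool's x, y, z each as a share of 0.5 m, from -1 to 1, a list of three; "yaw": the turn about the tool's z as a share of 180 degrees, from -1 to 1. In form: [{"delta_pos": [x, y, z], "yaw": yaw}, ...]. A call has 1 to 20 rows; each row is the pose to reach, as a shift and turn from the pose commanded when the call began, along the tool's axes at that moment, turning the shorter way round; what a row does not reach only later rows make up. A row lasts 1/8 s, in which the tool goes at most 62.5 mm and 10.7 degrees, less where a joint would pass 70% of its speed; a pose out of reach is approached as far as the arm can. A call with a number of a shift or a turn outside -1 to 1 is refused whole. A call with a gripper value outside its range is refused whole. "hand" is the opening, from 0 (shut) to 1 (fully open), set as the call begins (left out, the last holds). The fingers move at their own pace and stop on an object; the grip force is fixed at half the most. Time passes only in rows, so rows that repeat a pose let the fingers close. It gives the time, the measured TCP pose, the force, the opening and the grip force at its end, in the units of the state.
- sense(): the state, without advancing time (a new reading comes with each control period).
- snapshot(name): name is "side" or "top"; returns a dict with "image" (384x512x3 uint8, red, green, blue), "range_z" (384x512 float32, m along the optical axis (not along the pixel's ray), 0 where there is no reading), "fx", "fy", "cx", "cy" (pixels), "R" (3x3) and "t" (3): a world point X has camera coordinates R X + t. Camera axes: x right, y down, z forward; pixel columns grow to the right and rows downward; lengths in m; the calibration is good to about 2 mm. A picture is of the moment at which its call begins.
- sign_off(): hands the job in; it is judged then, once.
The state is a dict: "t": time; "qpos": joint angles; "joint_vel": joint speeds; "effort": joint torques, N m; "eef_pos": TCP position; "tool_rot": TCP orientation; "force": force on the tool from outside, world axes, zero at the start; "wrist_torque": the same for the moment, N m; "grip_width": finger opening in m; "finger_force": force on a finger pad.
Only numpy, scipy, OpenCV 4.12 (cv2) and the standard library are available. Lean on these libraries where they do the work, as an engineer would, in place of code of your own. Each camera call takes 0.05 s, during which the arm holds its last target. There are 200 camera calls.

## Working session

There is one attempt and no reset: what is moved stays moved. The work goes in short steps, Python scripts to look and compute and a tool call to move; the robot and the scene stay as the last step left them, time stands still between calls to the robot, and variables do not carry over. Pictures are saved under pics/ and viewed, at most 10 in all, crops included, and the job is handed in when it is done.

Besides the shell and the picture viewer there is one more tool, called after "Emit:" as name(argument=value, ...) on one line, values as JSON. move_arm: Moves the arm, as the interface text tells. Its arguments: {"type":"object","properties":{"moves":{"type":"array"},"hand":{"type":"number"}},"required":["moves"]}

```bash
mkdir -p pics; cat > h.py <<'E'
import numpy as np, cv2
from cell import sense, snapshot, tip_extent
def pts(s):
    v,u=np.mgrid[0:384,0:512]; z=s["range_z"]
    c=np.stack([(u-s["cx"])/s["fx"]*z,(v-s["cy"])/s["fy"]*z,z],-1)
    w=(c-s["t"])@s["R"]; w[z==0]=np.nan
    return w
E
python3 - <<'E'
from h import *
import pickle
print(sense(), tip_extent)
for n in("top","side"):
    s=snapshot(n); pickle.dump(s,open(n+".pkl","wb")); cv2.imwrite(f"pics/{n}0.png",cv2.resize(s["image"][:,:,::-1],(768,576)))
    print(n,s["fx"],s["R"],s["t"])
E
```

```text
{'t': 0.0, 'qpos': array([-1.35520732,  0.5371444 , -0.00444386,  1.53887878,  0.00258002,
        1.06727379, -0.07120936]), 'joint_vel': array([-0.00097325,  0.00128855, -0.00030972,  0.00021314, -0.00077534,
       -0.00011775, -0.00073528]), 'effort': array([-3.89008683e-04, -5.83406603e+01,  1.04839168e+00, -2.59105504e+01,
        1.23211637e-02,  9.58028570e-03, -4.59124024e-06]), 'eef_pos': array([0.18059223, 0.62380152, 0.25542488]), 'tool_rot': array([-3.13989726e+00,  1.04731265e-04,  2.85986118e+00]), 'force': array([ 0.21645982, -0.20946676, -0.56939175]), 'wrist_torque': array([ 0.00478827, -0.00984163,  0.03172185]), 'finger_force': 0.0, 'grip_width': 0.08553209947309194} 0.025
top 478.0812592431269 [[ 0.00101927 -0.99987801 -0.01558598]
 [-0.98481546  0.00170208 -0.1735961 ]
 [ 0.17360145  0.01552626 -0.98469359]] [0.00331958 0.53853971 1.343705  ]
side 482.15712252899164 [[ 0.86869375 -0.49517613  0.01310634]
 [-0.28076865 -0.51400921 -0.81053285]
 [ 0.4080933   0.70042497 -0.58554652]] [-0.46657079  0.17968828  1.07322348]
```

View pics/top0.png

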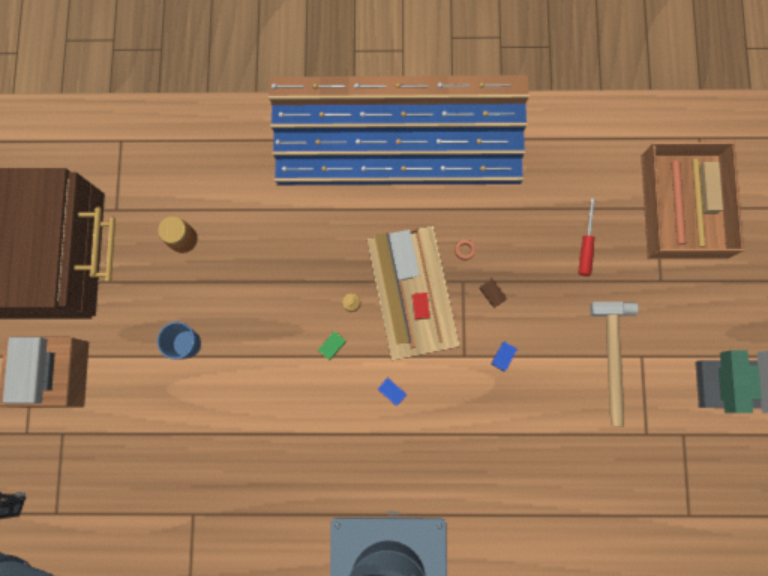

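View pics/side0.png

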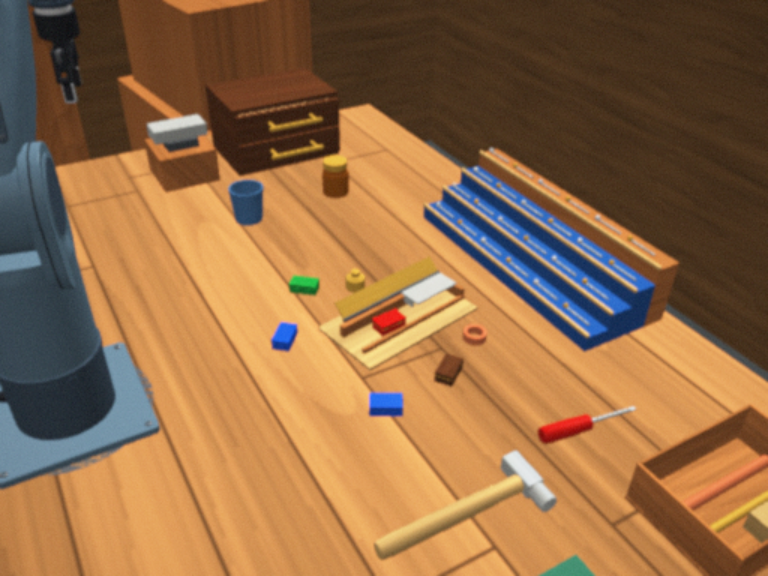

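The top view shows the stock box around (413,293), with the lane running up-image. The red case is at (421,305), the flap at (404,255) and the press bar at (388,300). Other candidates are the blue cases at (392,391) and (504,356), the green one at (332,345), and the dark one at (492,292). Only the red one in the lane fits. I'll confirm it in a crop and measure.

```bash
python3 - <<'E'
from h import *
import pickle
s=pickle.load(open("top.pkl","rb")); im=s["image"]; w=pts(s)
cv2.imwrite("pics/crop.png",cv2.resize(im[140:250,210:350][:,:,::-1],None,fx=5,fy=5,interpolation=cv2.INTER_CUBIC))
def ray(s,uv,z):
    d=np.array([(uv[0]-s["cx"])/s["fx"],(uv[1]-s["cy"])/s["fy"],1])@s["R"]; o=-s["t"]@s["R"]
    return o+d*(z-o[2])/d[2]
for n in("top","side"):
    s=pickle.load(open(n+".pkl","rb")); im=s["image"].astype(int)
    m=((im[...,0]>150)&(im[...,1]<70)&(im[...,2]<70)).astype(np.uint8)
    for c in cv2.findContours(m,0,2)[0]:
        if cv2.contourArea(c)>20:
            r=cv2.minAreaRect(c); print(n,r, ray(s,r[0],.026))
s=pickle.load(open("top.pkl","rb"))
# height map: board mask
z=w[...,2]; sub=(slice(145,245),slice(240,310))
m=np.zeros(z.shape,np.uint8); m[sub]=(z[sub]>.0035)
c=max(cv2.findContours(m,0,2)[0],key=cv2.contourArea)
print("hgt",np.nanmedian(z[205:240,320:330]),cv2.contourArea(c),cv2.approxPolyDP(c,3,True)[:,0].tolist())
hsv=cv2.cvtColor(s["image"],cv2.COLOR_RGB2HSV)
for p in[(300,228),(290,180),(255,200),(269,165),(310,210)]: print(p,hsv[p[1],p[0]],w[p[1],p[0]])
E
```

```text
top ((280.2538757324219, 203.53079223632812), (16.00048065185547, 8.806466102600098), 82.87498474121094) [ 0.50900301 -0.06297035  0.026     ]
top ((390.2499694824219, 169.24998474121094), (6.788225173950195, 24.465898513793945), 8.130102157592773) [ 0.61139784 -0.38980061  0.026     ]
side ((376.564453125, 283.73211669921875), (7.815202236175537, 35.06134796142578), 74.47589111328125) [ 0.60445475 -0.3999772   0.026     ]
side ((258.57757568359375, 212.18101501464844), (9.71667766571045, 20.089887619018555), 66.80140686035156) [ 0.50719012 -0.0666839   0.026     ]
hgt 0.0006470696221917965 3692.0 [[289, 150], [277, 149], [245, 160], [250, 198], [256, 203], [252, 208], [259, 222], [257, 235], [262, 241], [277, 235], [280, 238], [280, 233], [288, 237], [291, 232], [303, 232], [308, 222], [303, 221], [304, 216], [300, 218], [300, 200], [295, 196], [296, 187], [300, 186], [294, 182], [293, 176], [297, 174], [292, 171]]
(300, 228) [ 17  97 195] [ 0.43868809 -0.12123229  0.00793661]
(290, 180) [ 18  96 191] [ 0.58368753 -0.09344491  0.00541392]
(255, 200) [ 18  97 182] [0.52173119 0.01159096 0.01282679]
(269, 165) [ 48   7 181] [ 0.62287257 -0.03016682  0.03622873]
(310, 210) [ 14 117 157] [ 0.49401032 -0.1528664  -0.00500081]
```

View pics/crop.png

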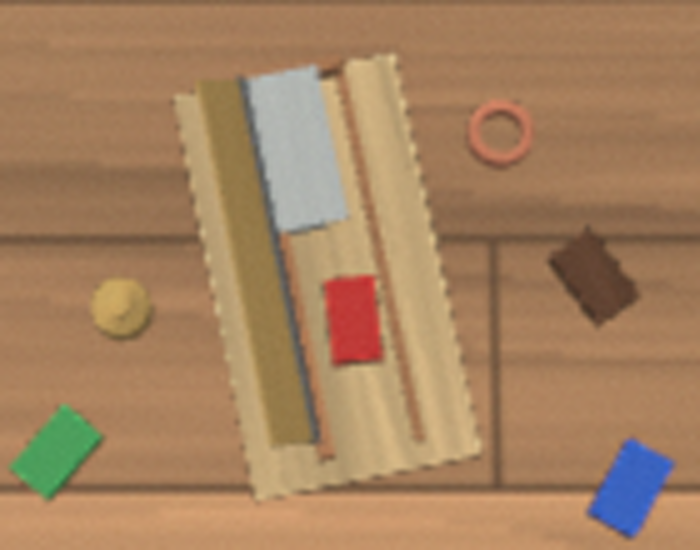

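The crop confirms it: the red case at (354,320) lies in the lane, between the hinge wall and the rail, before the flap skirt at about (312,225). The board corners are (257,500), (481,455), (396,56) and (176,96).

```bash
cat >> h.py <<'E'
def ray(s,uv,z):
    d=np.array([(uv[0]-s["cx"])/s["fx"],(uv[1]-s["cy"])/s["fy"],1])@s["R"]; o=-s["t"]@s["R"]
    return o+d*(z-o[2])/d[2]
E
python3 - <<'E'
from h import *
import pickle
s=pickle.load(open("top.pkl","rb"))
def C(x,y): return ((x+.5)/5-.5+210,(y+.5)/5-.5+140)
P=np.array([ray(s,C(*c),.006)[:2] for c in[(257,500),(481,455),(396,56),(176,96)]])
L=np.array([[-.15,.072],[-.15,-.065],[.1,-.065],[.1,.072]])
H=(L-L.mean(0)).T@(P-P.mean(0)); U,_,V=np.linalg.svd(H); R=(U@V).T
o=P.mean(0)-R@L.mean(0); yaw=np.arctan2(R[1,0],R[0,0]); print(P,o,yaw,(P-(L@R.T+o))*1000)
np.save("box.npy",[*o,yaw])
def B(p): return (R.T@(np.array(p)[:2]-o))*1000
print("case",B([.509,-.063]))
for n,c,z in[("weight",(122,305),.03),("skirt left",(283,233),.034),("skirt right",(349,216),.034),("barfrontR",(316,441),.034),("barfrontL",(272,445),.054),("barbackL",(198,82),.054),("dark",(593,278),.02),("green",(57,452),.02),("casefr",(383,362),.026),("casefl",(335,365),.026),("casebr",(373,277),.026),("casebl",(325,282),.026)]: print(n,B(ray(s,C(*c),z)))
E
```

```text
[[ 0.40470603 -0.00617163]
 [ 0.43118512 -0.13835381]
 [ 0.674129   -0.09073901]
 [ 0.64950721  0.0429577 ]] [ 0.56508699 -0.04668015] 0.19444609542661587 [[ 0.70432909 -1.15116587]
 [ 0.71185449  1.08487636]
 [-1.63297569  0.39390114]
 [ 0.21679211 -0.32761163]]
case [-58.18339544  -5.17499605]
weight [-23.78184311 126.61406744]
skirt left [-0.74329624 25.55607201]
skirt right [  1.66759205 -14.56047914]
barfrontR [-124.80347635   30.75762397]
barfrontL [-124.09979168   56.56140406]
barbackL [93.74646013 57.6479971 ]
dark [ -60.47304987 -149.47733228]
green [-100.39739434  180.37303021]
casefr [-86.15049318 -17.20030236]
casefl [-82.42541716  10.73231863]
casebr [-35.51358143 -21.64739473]
casebl [-32.93253414   6.69859542]
```

Emit:
move_arm(moves=[{"delta_pos": [-0.65, -0.53, 0], "yaw": -0.15}, {"delta_pos": [-0.65, -0.53, 0], "yaw": -0.15}, {"delta_pos": [-0.65, -0.53, 0], "yaw": -0.15}, {"delta_pos": [-0.65, -0.53, 0], "yaw": -0.15}, {"delta_pos": [-0.65, -0.53, 0], "yaw": -0.15}, {"delta_pos": [-0.65, -0.53, 0], "yaw": -0.15}, {"delta_pos": [-0.65, -0.53, 0], "yaw": -0.15}, {"delta_pos": [-0.65, -0.53, 0], "yaw": -0.15}, {"delta_pos": [-0.65, -0.53, 0], "yaw": -0.15}, {"delta_pos": [-0.65, -0.53, 0], "yaw": -0.15}, {"delta_pos": [-0.65, -0.53, 0], "yaw": -0.15}, {"delta_pos": [-0.65, -0.53, 0], "yaw": -0.15}], hand=0.56)

```text
t: 1.6
eef_pos: [0.4189, 0.28, 0.2563]
tool_rot: [3.142, -0.0, -2.951]
force: [-0.2, -0.7, 0.1]
grip_width: 0.0476
finger_force: 0.0
```

```bash
cat > go.py <<'E'
import sys
from h import *
x,y,yw=np.load("box.npy"); s=sense(); p=s["eef_pos"]; ty=s["tool_rot"][2]
c,n=np.cos(yw),np.sin(yw); R=np.array([[c,-n],[n,c]])
b=R.T@(p[:2]-[x,y]); print("box mm",b*1000,"tip z",p[2]*1000-25,"t",s["t"],"w",s["grip_width"],"F",R.T@s["force"][:2],s["force"][2],"tilt",s["tool_rot"][:2], "q",s["qpos"].round(2))
t=np.array(sys.argv[1:4],float)/1000
d=R@t[:2]+[x,y]-p[:2]
dy=(ty-(yw+np.pi)+np.pi)%(2*np.pi)-np.pi
print("share",np.array([d@[np.cos(ty),np.sin(ty)],d@[np.sin(ty),-np.cos(ty)],p[2]-.025-t[2]])/.5,"yaw",dy/np.pi)
E
python3 go.py -104 26 150
```

```text
box mm [-80.30303818 348.73449252] tip z 231.26870939441568 t 1.6 w 0.047607577926232054 F [-0.33080782 -0.69007452] 0.10848694888279078 tilt [ 3.14152767e+00 -5.93091538e-05] q [-0.69  0.29  0.01  1.92 -0.    0.93  1.09]
share [ 0.04489468 -0.64564763  0.16253742] yaw -0.001232317406296151
```

Emit:
move_arm(moves=[{"delta_pos": [0.045, -0.646, 0], "yaw": -0.001}, {"delta_pos": [0.045, -0.646, 0], "yaw": -0.001}, {"delta_pos": [0.045, -0.646, 0], "yaw": -0.001}, {"delta_pos": [0.045, -0.646, 0], "yaw": -0.001}, {"delta_pos": [0.045, -0.646, 0.1], "yaw": -0.001}, {"delta_pos": [0.045, -0.646, 0.2], "yaw": -0.001}, {"delta_pos": [0.045, -0.646, 0.3], "yaw": -0.001}, {"delta_pos": [0.045, -0.646, 0.32], "yaw": -0.001}, {"delta_pos": [0.045, -0.646, 0.32], "yaw": -0.001}, {"delta_pos": [0.045, -0.646, 0.32], "yaw": -0.001}, {"delta_pos": [0.045, -0.646, 0.32], "yaw": -0.001}])

```text
t: 2.98
eef_pos: [0.4593, -0.0417, 0.0979]
tool_rot: [-3.141, 0.003, -2.948]
force: [-0.4, 0.2, 1.0]
grip_width: 0.0479
finger_force: 0.0
```

```bash
python3 go.py -104 26 20; python3 - <<'E'
from h import *
a=snapshot("top")["image"][130:250,200:340]; b=snapshot("side")["image"][130:250,200:340]
cv2.imwrite("pics/c1.png",cv2.resize(np.hstack([a,b])[:,:,::-1],(794,340),interpolation=cv2.INTER_CUBIC))
E
```

```text
box mm [-102.83829787   25.32940431] tip z 72.9147364509512 t 2.975 w 0.04794907634860706 F [-0.34084813  0.27089137] 0.9953751696222933 tilt [-3.14119541  0.00333173] q [-0.14  0.49  0.16  2.14 -0.15  0.52  1.9 ]
share [0.0023251  0.00133826 0.10582947] yaw -0.0004019289400852708
```

View pics/c1.png

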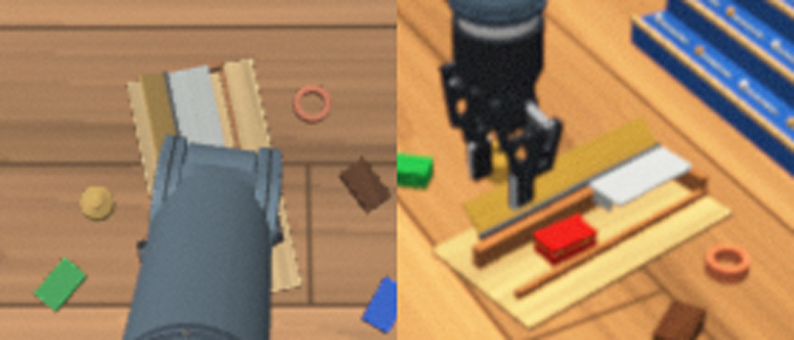

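The fingertips straddle the hinge wall at about (480,160) and (520,190) in the right-hand panel. One is over the bar, the other over the lane behind the red case at (565,238). I'll press down now.

Emit:
move_arm(moves=[{"delta_pos": [0.003, 0.001, 0.02], "yaw": 0}, {"delta_pos": [0.003, 0.001, 0.04], "yaw": 0}, {"delta_pos": [0.003, 0.001, 0.06], "yaw": 0}, {"delta_pos": [0.003, 0.001, 0.075], "yaw": 0}, {"delta_pos": [0.003, 0.001, 0.09], "yaw": 0}, {"delta_pos": [0.003, 0.001, 0.1], "yaw": 0}, {"delta_pos": [0.003, 0.001, 0.106], "yaw": 0}, {"delta_pos": [0.003, 0.001, 0.106], "yaw": 0}, {"delta_pos": [0.003, 0.001, 0.106], "yaw": 0}])

```text
t: 4.2
eef_pos: [0.4566, -0.0418, 0.0435]
tool_rot: [-3.142, 0.0, -2.949]
force: [0.0, 1.3, 4.0]
grip_width: 0.0478
finger_force: 1.6
```

```bash
python3 go.py 31 26 19; python3 - <<'E'
from h import *
b=snapshot("side")["image"][130:250,200:340]
cv2.imwrite("pics/c2.png",cv2.resize(b[:,:,::-1],(700,600),interpolation=cv2.INTER_CUBIC))
E
```

```text
box mm [-105.54230924   25.76930208] tip z 18.47265952107032 t 4.2 w 0.04784891447384014 F [0.28279072 1.22455397] 3.9596035570295607 tilt [-3.14154902e+00  3.35099535e-04] q [-0.11  0.6   0.12  2.15 -0.18  0.4   1.92]
share [-0.27308335  0.00095129 -0.00105468] yaw -0.0005710219305382712
```

View pics/c2.png

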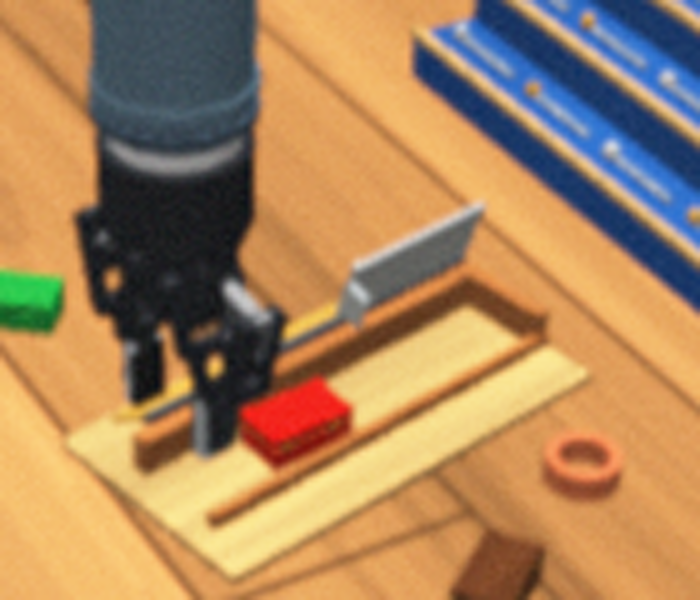

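The flap stands open, with its plate at (420,250). The left fingertip is on the bar at (145,400), and the right fingertip at (215,430) is just behind the case at (295,420). Next is the first part of the push.

Emit:
move_arm(moves=[{"delta_pos": [-0.01, 0.001, 0], "yaw": 0}, {"delta_pos": [-0.02, 0.001, 0], "yaw": 0}, {"delta_pos": [-0.03, 0.001, 0], "yaw": 0}, {"delta_pos": [-0.04, 0.001, 0], "yaw": 0}, {"delta_pos": [-0.05, 0.001, 0], "yaw": 0}, {"delta_pos": [-0.06, 0.001, 0], "yaw": 0}, {"delta_pos": [-0.07, 0.001, 0], "yaw": 0}, {"delta_pos": [-0.08, 0.001, 0], "yaw": 0}, {"delta_pos": [-0.09, 0.001, 0], "yaw": 0}, {"delta_pos": [-0.1, 0.001, 0], "yaw": 0}, {"delta_pos": [-0.11, 0.001, 0], "yaw": 0}, {"delta_pos": [-0.12, 0.001, 0], "yaw": 0}, {"delta_pos": [-0.13, 0.001, 0], "yaw": 0}, {"delta_pos": [-0.14, 0.001, 0], "yaw": 0}, {"delta_pos": [-0.15, 0.001, 0], "yaw": 0}, {"delta_pos": [-0.16, 0.001, 0], "yaw": 0}, {"delta_pos": [-0.16, 0.001, 0], "yaw": 0}])

```text
t: 6.38
eef_pos: [0.5359, -0.0258, 0.0435]
tool_rot: [-3.141, 0.002, -2.949]
force: [-1.1, 1.3, 2.8]
grip_width: 0.0478
finger_force: 1.8
```

```bash
python3 go.py 31 26 19; python3 - <<'E'
from h import *
b=snapshot("side")["image"][130:250,200:340]
cv2.imwrite("pics/c3.png",cv2.resize(b[:,:,::-1],(700,600),interpolation=cv2.INTER_CUBIC))
E
```

```text
box mm [-24.6002506   26.13824509] tip z 18.46273657859507 t 6.375 w 0.047769488243902515 F [-0.82539011  1.47700908] 2.76096853049595 tilt [-3.14136328e+00  1.66265379e-03] q [-0.14  0.68  0.14  1.96 -0.18  0.51  1.89]
share [-1.11200805e-01 -9.45278568e-05 -1.07452684e-03] yaw -0.0005208638122437232
```

View pics/c3.png

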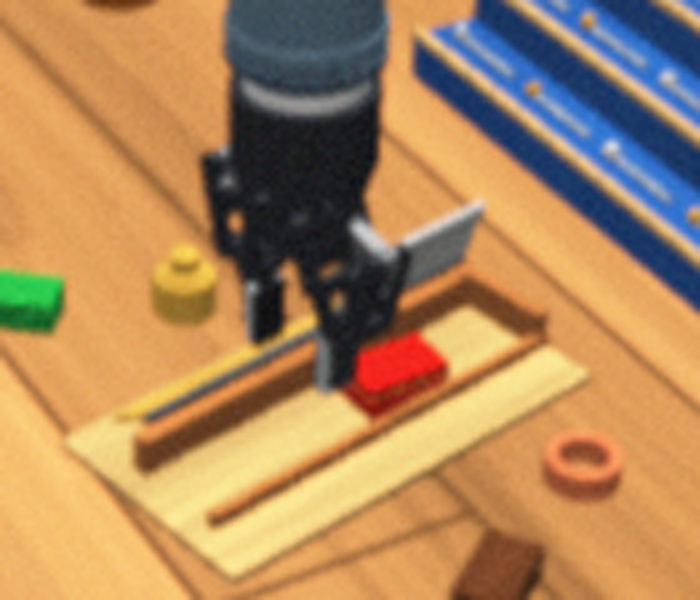

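The case at (400,370) is moving ahead of the right fingertip at (330,365) and the flap is still open. I'll go slowly past the skirt, watching the force.

Emit:
move_arm(moves=[{"delta_pos": [-0.01, -0.004, 0], "yaw": 0}, {"delta_pos": [-0.02, -0.006, 0], "yaw": 0}, {"delta_pos": [-0.03, -0.006, 0], "yaw": 0}, {"delta_pos": [-0.04, -0.006, 0], "yaw": 0}, {"delta_pos": [-0.05, -0.006, 0], "yaw": 0}, {"delta_pos": [-0.06, -0.006, 0], "yaw": 0}, {"delta_pos": [-0.06, -0.006, 0], "yaw": 0}])

```text
t: 7.3
eef_pos: [0.566, -0.0229, 0.0435]
tool_rot: [-3.141, 0.002, -2.949]
force: [-2.2, 2.7, 2.9]
grip_width: 0.0479
finger_force: 2.1
```

```bash
python3 go.py 31 23 19; python3 - <<'E'
from h import *
b=snapshot("side")["image"][130:250,200:340]
cv2.imwrite("pics/c4.png",cv2.resize(b[:,:,::-1],(700,600),interpolation=cv2.INTER_CUBIC))
E
```

```text
box mm [ 5.45349448 23.17437351] tip z 18.467657854056434 t 7.3 w 0.04794996017675666 F [-1.67242871  3.09442413] 2.8707672547297536 tilt [-3.14141822e+00  1.77069042e-03] q [-0.15  0.71  0.14  1.88 -0.18  0.56  1.88]
share [-0.0510935  -0.00026803 -0.00106468] yaw -0.0005028478976839595
```

View pics/c4.png

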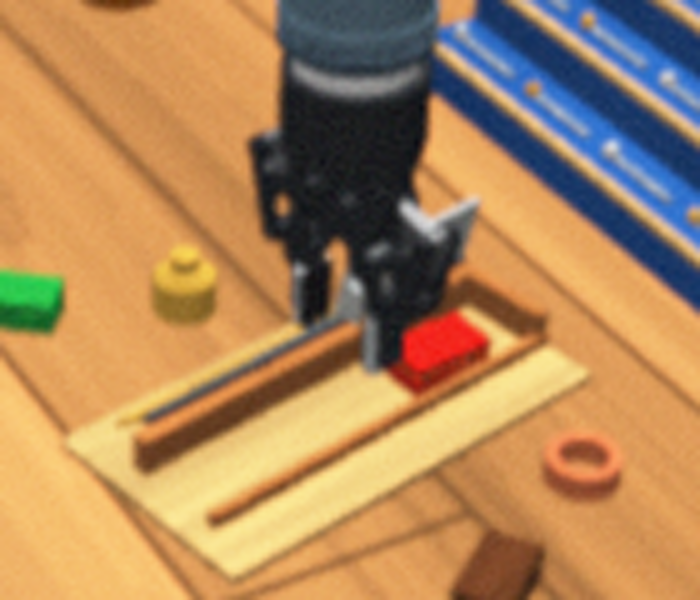

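The skirt, at about (350,300), now passes between the fingers, and the case at (440,350) is under the flap. The forces are small, so I'll push to the stop.

Emit:
move_arm(moves=[{"delta_pos": [-0.01, 0, 0], "yaw": 0}, {"delta_pos": [-0.02, 0, 0], "yaw": 0}, {"delta_pos": [-0.03, 0, 0], "yaw": 0}, {"delta_pos": [-0.036, 0, 0], "yaw": 0}, {"delta_pos": [-0.042, 0, 0], "yaw": 0}, {"delta_pos": [-0.047, 0, 0], "yaw": 0}, {"delta_pos": [-0.047, 0, 0], "yaw": 0}, {"delta_pos": [-0.047, 0, 0], "yaw": 0}])

```text
t: 8.35
eef_pos: [0.5884, -0.0185, 0.0434]
tool_rot: [-3.142, 0.001, -2.949]
force: [-2.4, 2.5, 3.2]
grip_width: 0.0477
finger_force: 2.2
```

```bash
cat > rc.py <<'E'
from h import *
x,y,yw=np.load("box.npy"); c,n=np.cos(yw),np.sin(yw); R=np.array([[c,-n],[n,c]])
for k in("side","top"):
    s=snapshot(k); im=s["image"].astype(int)
    m=((im[...,0]>100)&(im[...,1]<60)&(im[...,2]<60)).astype(np.uint8); m[:,345:]=0
    for q in cv2.findContours(m,0,2)[0]:
        if cv2.contourArea(q)>15: 
            r=cv2.boxPoints(cv2.minAreaRect(q)); print(k,cv2.contourArea(q),[(R.T@(ray(s,p,.026)[:2]-[x,y])*1000).round(0).tolist() for p in r])
E
python3 go.py 31 23 19; python3 rc.py
```

```text
box mm [28.30376182 23.14490664] tip z 18.431177632052396 t 8.35 w 0.04767288862422617 F [-1.85497144  2.9043571 ] 3.157889182643606 tilt [-3.14157769e+00  1.03384462e-03] q [-0.15  0.74  0.15  1.82 -0.18  0.59  1.87]
share [-0.00539296 -0.00028065 -0.00113764] yaw -0.0005405931122885203
side 174.0 [[31.0, 5.0], [99.0, 13.0], [80.0, -32.0], [14.0, -39.0]]
side 112.5 [[172.0, 478.0], [209.0, 448.0], [151.0, 376.0], [116.0, 405.0]]
```

Emit:
move_arm(moves=[{"delta_pos": [-0.002, 0, 0], "yaw": 0}, {"delta_pos": [-0.004, 0, 0], "yaw": 0}, {"delta_pos": [-0.006, 0, 0], "yaw": 0}, {"delta_pos": [-0.006, 0, 0], "yaw": 0}])

```text
t: 8.95
eef_pos: [0.5909, -0.0182, 0.0432]
tool_rot: [-3.142, -0.0, -2.949]
force: [-3.6, 1.5, 3.4]
grip_width: 0.0478
finger_force: 2.4
```

```bash
python3 go.py 34 23 19; python3 - <<'E'
from h import *
b=snapshot("side")["image"][150:225,260:350]
cv2.imwrite("pics/c5.png",cv2.resize(b[:,:,::-1],(720,600),interpolation=cv2.INTER_CUBIC))
E
```

```text
box mm [30.79936175 22.9713111 ] tip z 18.232970099202404 t 8.95 w 0.0477841356424794 F [-3.23571742  2.17494112] 3.4442796405820455 tilt [-3.14153725e+00 -9.49455537e-05] q [-0.15  0.74  0.15  1.82 -0.18  0.6   1.87]
share [-6.40115804e-03  6.93451587e-05 -1.53405980e-03] yaw -0.0005950943008225709
```

View pics/c5.png

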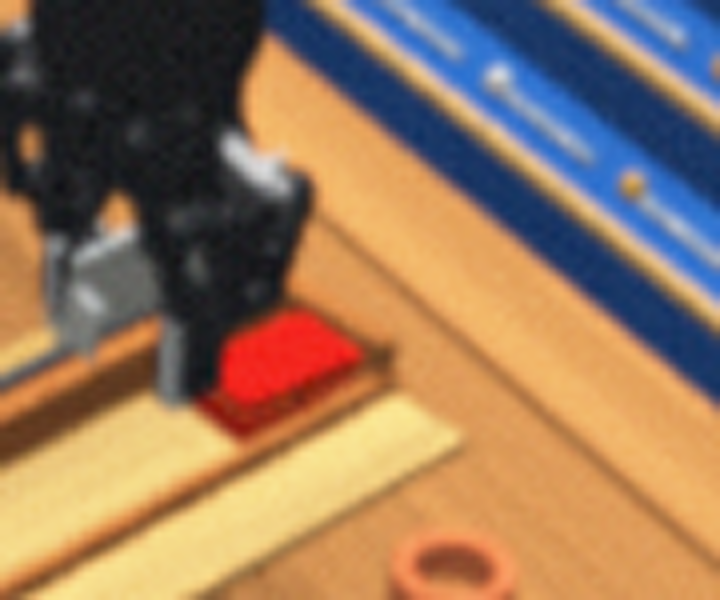

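The case, with its top at about (290,350), reaches the back stop at (380,360) and the x force is rising. I'll give a small extra push to seat it.

Emit:
move_arm(moves=[{"delta_pos": [-0.002, 0, 0], "yaw": 0}, {"delta_pos": [-0.004, 0, 0], "yaw": 0}, {"delta_pos": [-0.004, 0, 0], "yaw": 0}])

```text
t: 9.38
eef_pos: [0.5931, -0.0177, 0.0433]
tool_rot: [-3.142, 0.0, -2.949]
force: [-3.7, 2.0, 3.7]
grip_width: 0.0478
finger_force: 2.2
```

```bash
python3 go.py 20 23 19; python3 rc.py
```

```text
box mm [33.05061982 23.03268159] tip z 18.31923459796829 t 9.375 w 0.047767462346555226 F [-3.25466953  2.6508745 ] 3.6508073461243575 tilt [-3.14156123e+00  3.71333056e-04] q [-0.16  0.74  0.15  1.81 -0.18  0.6   1.87]
share [ 0.02610108 -0.00011199 -0.00136153] yaw -0.0005685987418235458
side 169.0 [[37.0, 6.0], [106.0, 12.0], [86.0, -33.0], [19.0, -37.0]]
side 113.5 [[116.0, 405.0], [172.0, 478.0], [209.0, 448.0], [151.0, 376.0]]
```

Emit:
move_arm(moves=[{"delta_pos": [-0.002, 0, 0], "yaw": 0}, {"delta_pos": [-0.004, 0, 0], "yaw": 0}, {"delta_pos": [-0.004, 0, 0], "yaw": 0}])

```text
t: 9.85
eef_pos: [0.5937, -0.0177, 0.0431]
tool_rot: [3.141, -0.002, -2.949]
force: [-6.9, 0.8, 5.3]
grip_width: 0.0478
finger_force: 3.8
```

```bash
python3 go.py 20 23 19; python3 rc.py
```

```text
box mm [33.72024889 22.89124907] tip z 18.09053952343536 t 9.85 w 0.047849604870971126 F [-6.61296786  2.09870952] 5.2858164232494005 tilt [ 3.14137639e+00 -2.30057760e-03] q [-0.16  0.75  0.15  1.81 -0.18  0.61  1.87]
share [ 0.02744093  0.0001533  -0.00181892] yaw -0.0007447469885695212
side 165.5 [[41.0, 9.0], [106.0, 8.0], [81.0, -37.0], [19.0, -35.0]]
side 119.0 [[172.0, 478.0], [211.0, 446.0], [154.0, 374.0], [116.0, 405.0]]
```

Firm contact now: the case is home. I'll slide back out of the mouth with the bar still held down, then lift slowly.

Emit:
move_arm(moves=[{"delta_pos": [0.006, 0, 0], "yaw": 0}, {"delta_pos": [0.018, 0, 0], "yaw": 0}, {"delta_pos": [0.035, 0, 0], "yaw": 0}, {"delta_pos": [0.055, 0, 0], "yaw": 0}, {"delta_pos": [0.075, 0, 0], "yaw": 0}, {"delta_pos": [0.095, 0, 0], "yaw": 0}, {"delta_pos": [0.115, 0, 0], "yaw": 0}, {"delta_pos": [0.135, 0, 0], "yaw": 0}, {"delta_pos": [0.155, 0, 0], "yaw": 0}, {"delta_pos": [0.175, 0, 0], "yaw": 0}, {"delta_pos": [0.19, 0, 0], "yaw": 0}, {"delta_pos": [0.2, 0, 0], "yaw": 0}, {"delta_pos": [0.2, 0, 0], "yaw": 0}])

```text
t: 11.58
eef_pos: [0.4957, -0.0367, 0.0432]
tool_rot: [3.141, -0.002, -2.949]
force: [-0.0, 2.2, 4.0]
grip_width: 0.0483
finger_force: 2.0
```

```bash
python3 go.py -67 26 120; python3 rc.py
```

```text
box mm [-66.17478199  23.15934559] tip z 18.153826315059547 t 11.575 w 0.04825102488080055 F [0.39927572 2.17806618] 3.9812812329013174 tilt [ 3.14141337e+00 -1.63646458e-03] q [-0.12  0.64  0.13  2.06 -0.18  0.46  1.91]
share [ 0.0016613   0.00567814 -0.20369235] yaw -0.0006089552386746926
side 185.5 [[39.0, 10.0], [108.0, 13.0], [85.0, -34.0], [18.0, -35.0]]
side 112.0 [[167.0, 472.0], [204.0, 442.0], [151.0, 376.0], [116.0, 405.0]]
```

```bash
python3 - <<'E'
from h import *
b=snapshot("side")["image"][150:225,260:350]
cv2.imwrite("pics/c6.png",cv2.resize(b[:,:,::-1],(720,600),interpolation=cv2.INTER_CUBIC))
E
```

```text
(no output)
```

View pics/c6.png

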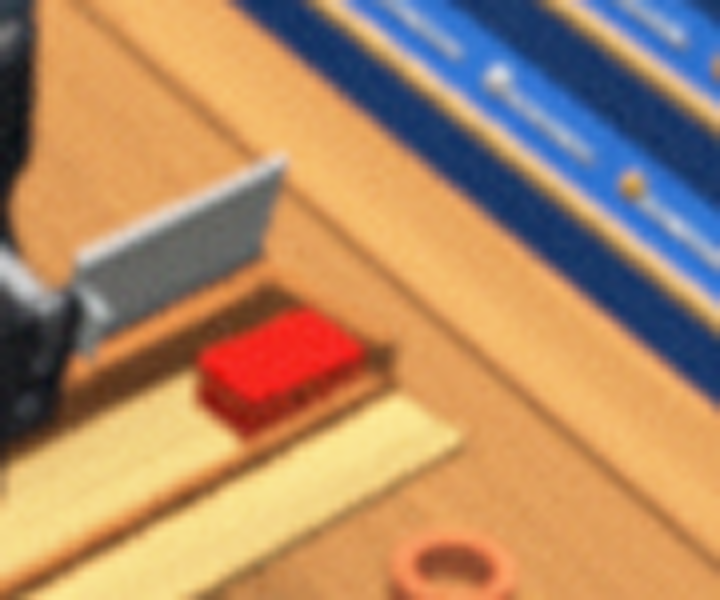

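The case (top corners about (365,350), (305,308), (198,355), (250,405)) sits by the back stop at (385,360). I'll work out its position.

```bash
python3 - <<'E'
from h import *
x,y,yw=np.load("box.npy"); c,n=np.cos(yw),np.sin(yw); R=np.array([[c,-n],[n,c]]); s=snapshot("side")
for p,z in[((365,350),.026),((305,308),.026),((198,355),.026),((250,405),.026),((245,438),.006),((462,438),.006),((395,355),.028),((270,265),.028)]:
    print(p,(R.T@(ray(s,((p[0]+.5)/8-.5+260,(p[1]+.5)/8-.5+150),z)[:2]-[x,y])*1000).round(1))
E
```

```text
(365, 350) [ 88.3 -26.9]
(305, 308) [90.   3.1]
(198, 355) [43.5  6.7]
(250, 405) [ 37.4 -24.3]
(245, 438) [ 42.9 -17.9]
(462, 438) [ 98.3 -64.2]
(395, 355) [ 91.9 -37.2]
(270, 265) [96.7 27. ]
```

The centre is about (65,-11), against the stop and the rail, so it is home. I'll lift off slowly.

Emit:
move_arm(moves=[{"delta_pos": [0, 0, -0.01], "yaw": 0}, {"delta_pos": [0, 0, -0.02], "yaw": 0}, {"delta_pos": [0, 0, -0.03], "yaw": 0}, {"delta_pos": [0, 0, -0.04], "yaw": 0}, {"delta_pos": [0, 0, -0.05], "yaw": 0}, {"delta_pos": [0, 0, -0.06], "yaw": 0}, {"delta_pos": [0, 0, -0.07], "yaw": 0}, {"delta_pos": [0, 0, -0.08], "yaw": 0}, {"delta_pos": [0, 0, -0.1], "yaw": 0}, {"delta_pos": [0, 0, -0.15], "yaw": 0}, {"delta_pos": [0, 0, -0.2], "yaw": 0}, {"delta_pos": [0, 0, -0.25], "yaw": 0}, {"delta_pos": [0, 0, -0.3], "yaw": 0}, {"delta_pos": [0, 0, -0.3], "yaw": 0}, {"delta_pos": [0, 0, -0.3], "yaw": 0}, {"delta_pos": [0, 0, -0.3], "yaw": 0}])

```text
t: 13.78
eef_pos: [0.496, -0.0364, 0.1924]
tool_rot: [3.141, -0.002, -2.949]
force: [-0.2, -0.7, 0.2]
grip_width: 0.0476
finger_force: 0.0
```

```bash
python3 - <<'E'
from h import *
b=snapshot("side")["image"][130:250,200:360]
cv2.imwrite("pics/c7.png",cv2.resize(b[:,:,::-1],(800,600),interpolation=cv2.INTER_CUBIC))
E
```

```text
(no output)
```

View pics/c7.png

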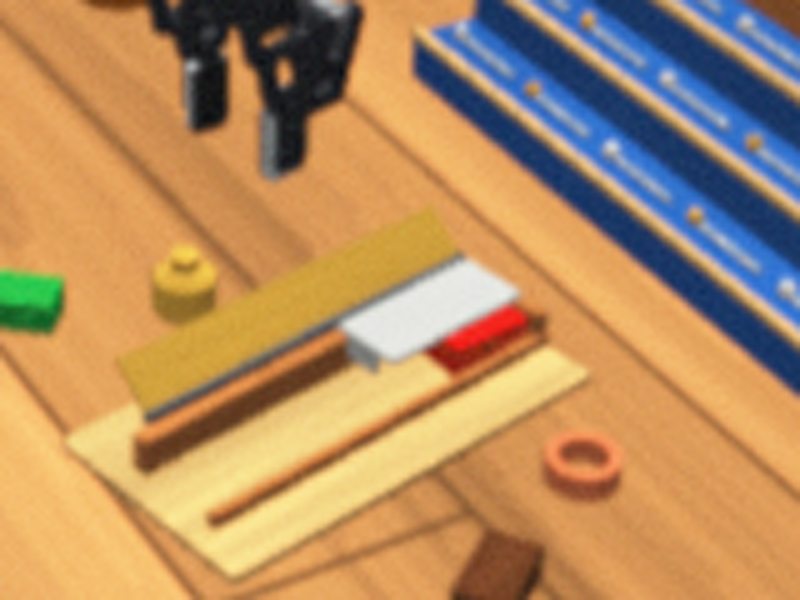

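The flap at (430,310) is shut level over the case at (485,335), which is against the stop. The arm is clear.

```bash
python3 -c "from cell import sign_off; print(sign_off())"
```

```text
the job is handed in; nothing more can be done
None
```

The red case is home against the back stop with the flap shut over it, and the job is handed in; `sign_off()` returned no verdict, so I judge this from the last camera view.

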